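# Unlock the ball dish, lift it and turn it a quarter turn

## Task

Swing the hold-down lever on the stand counterclockwise (seen from above) from over the dish's rim to 60 degrees, so that its pointer stands over the third of the four raised ribs, and leave it there. Then take the dish by its arched handle, lift it straight up about 8 cm clear of the stand, and there turn it a quarter turn (either way) so that the handle runs in line with the long side of the stand's base, keeping the dish level and the loose ball in its middle. Finish while still holding the dish up over the stand, level, still and turned; do not put it down or let go, and leave the things standing around undisturbed.

Things in the scene. Friction and masses are not known exactly. Their poses are not given: they have to be found in the camera images.
- stand: Fixed plywood base 265 x 170 x 12 mm under dish and lever. Origin: on the table under the middle of the dish's seat. It reaches 180 mm to its -x (lever end, roughly toward the robot), 85 mm to +x and 85 mm to each side (y); z up. The dish's foot stands on it, 12 mm above the table, in a dark wooden collar of 46 mm inside radius, 12 mm high.
- lever_pivot (a point): Lever's pivot axis, 105 mm from the stand's origin toward its -x, 50 mm above the table. Four dark radial ribs, 36 mm long and 4 mm high, lie on the base 40 to 76 mm from it, 30 degrees apart, for lever angles 0, 30, 60 and 90 degrees: the first toward the stand's -x, the others successively toward its -y.
- lever (a joint): Steel hold-down lever's angle about its vertical pivot (rad, counterclockwise from above, 0 to 1.9). At 0 its 42 mm inner arm lies over the dish's rim and blocks lifting; its outer arm points to the stand's -x. From about 0.9 on the rim is free. Wanted: 60 degrees = 1.047. Light friction (about 1 N at the grip) keeps it where it is left.
- lever_grip (a point): Middle of the lever's upright black round grip, 14 mm across, 46 mm high (58 to 104 mm above the table), 55 mm from the pivot on the outer arm; point 81 mm above the table. A thin pointer hangs below it to just above the ribs. At angle a it is at stand x = -0.105 - 0.055 cos a, y = -0.055 sin a (m).
- dish: Loose round wooden dish, 156 mm across, rim 34 mm high, with an arched wire handle over its middle; about 0.25 kg, balanced under the handle. Origin: centre of its underside, z up; the arch stands in its y-z plane (ends at y = +-76 mm). Inside a shallow 8 degree cone, lowest in the middle. At the start the handle runs across the stand (dish y along stand y within 5 degrees).
- dish_handle (a point): Centre of the dark wooden grip bar at the top of the dish's handle: 14 mm thick (dish x), 76 mm long (dish y), 20 mm high; 125 mm above the dish's underside, 137 mm above the table while seated.
- dish_middle (a point): Lowest point of the dish's inside, on its axis, 16 mm above its underside.
- ball_center (a point): Centre of the loose white ball, 30 mm diameter, 30 g, that rests in the middle of the dish and rolls freely up the 8 degree slope if the dish is tilted or jerked.
- seed_box: Bystander: upright brown cardboard box 35 x 50 x 75 mm; origin under its centre.
- toy_car: Bystander: toy car 33 x 68 x 28 mm; origin under its centre.
- jar: Bystander: round green ceramic jar, 120 mm across, 110 mm high; origin under its centre.
- spool: Bystander: flat blue spool of line, 64 mm across, 22 mm high; origin under its centre.
Mind the look-alikes: they are no part of the job. There is more than one size of the dish; the one meant has the size given above.

How it is judged:
By the outcome, as a careful person would: the job done as asked, in the order asked, and still so for the second after the job is handed in, while the arm keeps its last pose, push and grip.
It also fails if it takes over 48 s, if anything falls off the work surface, if the arm or the gripper's body presses on something with over 40 N, if the wrist force passes 120 N, or if a joint passes its speed limit or range.

## Robot

A 7-joint arm with a two-finger parallel gripper is mounted at the origin on a cart in front of the work surface, level with it; the furniture and walls round the work are solid. World frame = base frame: x ahead of the robot, y to its left, z up, the work surface at z = 0. Lengths are in m, angles in rad, forces in N, time in s.
With the tool pointing down it reaches from about 0.425 to 0.975 m from the base axis. Payload 16.7 kg.
Tool frame: the origin (TCP) lies on the mounting face of the last link; the fingertips stand 173 mm ahead of it and the grasp point (between the pads) lies 155 mm ahead of it; z points along the fingers, y is the line along which they close (so a half turn about z gives the same grasp; the last joint's range is limited). The gripper opens to 85 mm and grips with 20 to 120 N. Pads are 22 mm wide; open, the fingers measure 114 mm over their backs; the gripper's body (76 mm by 85 mm) begins 54 mm behind the grasp point. The pads swing forward as they close: fully open they stand 13 mm farther back than shut.
Start: joints at [-1.478, 0.426, 0.074, 1.606, -0.034, 1.111, -0.067], TCP at [0.162, 0.655, 0.405] pointing down, gripper open.
Joint ranges: [-2.85, 2.85], [-0.5, 2.14], [-1.23, 1.37], [0.21, 2.46], [-1.02, 4.16], [0.16, 2.05], [-2.73, 2.73]. Speed limits (rad/s): [1.89, 1.89, 2.39, 2.39, 3.01, 3.01, 3.01].

## Interface

Orientations are given as a unit quaternion [x, y, z, w].
In Python, from cell import r gives the robot as it stands.
- The arm moves only by the tool play_rows, never from a script. Its argument "commands" is text: rows parted by semicolons, each of 7 numbers parted by spaces: the shift along the world's x, y, z each as a share of 0.1 m, from -1 to 1, then the turn, a rotation vector about the world's x, y, z each as a share of 10 degrees, from -1 to 1, then the opening, from 0 (shut) to 1 (fully open). In form: tx ty tz ax ay az fingers; .... A call has 1 to 10 rows; each row shifts and turns the commanded pose from where the row before left it; what a row does not reach is not made up. A row lasts 1/8 s, in which the tool goes at most 62.5 mm and 10.7 degrees, less where a joint would pass 70% of its speed; a pose out of reach is approached as far as the arm can. A call with a number of a shift or a turn outside -1 to 1 is refused whole. A call with a gripper value outside its range is refused whole. The fingers move at their own pace and stop on an object; "grip_force" is the grip in N (left out, the last holds). Time passes only in rows, so rows that do not move let the fingers close. It gives the time, the measured TCP pose, the force, the opening and the grip force at its end, in the units of the state.
- r.observe(): the state, without advancing time (a new reading comes with each control period).
- r.get_image(name): name is "scene" or "top" or "wrist"; returns a dict with "pixels" (420x560x3 uint8, red, green, blue), "fx", "fy", "cx", "cy" (pixels), "T" (4x4, takes a point from camera to world coordinates). Camera axes: x right, y down, z forward; pixel columns grow to the right and rows downward; lengths in m; the calibration is good to about 2 mm. A picture is of the moment at which its call begins. There is no depth.
- r.hand_in(): hands the job in; it is judged then, once.
The state is a dict: "clock": time; "joint_positions": joint angles; "joint_vel": joint speeds; "tau": joint torques, N m; "ee_pos": TCP position; "tool_rot": TCP orientation; "force": force on the tool from outside, world axes, zero at the start; "ft_torque": the same for the moment, N m; "opening": finger opening in m; "finger_force": force on a finger pad.
Only numpy, scipy, OpenCV 4.12 (cv2) and the standard library are available. Lean on these libraries where they do the work, as an engineer would, in place of code of your own. Each camera call takes 0.05 s, during which the arm holds its last target. There are 200 camera calls.

## Working session

There is one attempt and no reset: what is moved stays moved. The work goes in short steps, Python scripts to look and compute and a tool call to move; the robot and the scene stay as the last step left them, time stands still between calls to the robot, and variables do not carry over. Pictures are saved under pics/ and viewed, at most 10 in all, crops included, and the job is handed in when it is done.

Besides the shell and the picture viewer there is one more tool, called after "Call:" as name(argument=value, ...), one argument or row to a line, values as JSON. play_rows: Moves the arm, as the interface text tells. Shift numbers are shares of 0.1 m and turn numbers shares of 10 degrees, none past 1 either way. Its arguments: {"type":"object","properties":{"commands":{"type":"string"},"grip_force":{"type":"number"}},"required":["commands"]}

```bash
mkdir -p pics; ls; cat > h.py <<'E'
import numpy as np, cv2
from cell import r
def grab(n,f):
    im=r.get_image(n); cv2.imwrite('pics/'+f,cv2.cvtColor(im['pixels'],cv2.COLOR_RGB2BGR))
    np.savez('pics/'+f+'.npz',**{k:np.array(v) for k,v in im.items()}); return im
def load(f): return dict(np.load('pics/'+f+'.npz'))
def ray(im,u,v):
    T=np.array(im['T']); d=T[:3,:3]@np.array([(u-im['cx'])/im['fx'],(v-im['cy'])/im['fy'],1]); return T[:3,3],d/np.linalg.norm(d)
def plane(im,u,v,z):
    o,d=ray(im,u,v); return o+d*(z-o[2])/d[2]
def tri(*a):
    A=np.zeros((3,3));b=np.zeros(3);L=[ray(*x) for x in a]
    for o,d in L: M=np.eye(3)-np.outer(d,d);A+=M;b+=M@o
    p=np.linalg.solve(A,b); return p,[np.linalg.norm((np.eye(3)-np.outer(d,d))@(p-o)) for o,d in L]
def proj(im,p):
    T=np.linalg.inv(np.array(im['T'])); q=T[:3,:3]@np.array(p)+T[:3,3]; return np.array([im['fx']*q[0]/q[2]+im['cx'],im['fy']*q[1]/q[2]+im['cy']])
E
python3 - <<'E'
from h import *
ims=[grab(n,n+'0.png') for n in('scene','top','wrist')]
for i in ims: print(i['fx'],i['cx'],i['cy'],np.round(i['T'],3).tolist())
s=r.observe(); print(s['clock'],s['ee_pos'],s['tool_rot'],s['force'],s['opening'])
E
```

```text
pics
538.4434178439348 274.9813729662267 203.3162872187674 [[0.609, -0.564, 0.558, -0.299], [-0.793, -0.428, 0.433, -0.645], [-0.005, -0.706, -0.708, 1.228], [0.0, 0.0, 0.0, 1.0]]
486.5972522323889 280.71626097707673 210.63721227973323 [[0.08, -0.972, 0.221, 0.284], [-0.997, -0.079, 0.011, 0.028], [0.007, -0.221, -0.975, 1.308], [0.0, 0.0, 0.0, 1.0]]
376.0067596143531 283.3428405014092 212.06526531521047 [[0.239, 0.938, 0.25, 0.098], [0.971, -0.231, -0.061, 0.671], [0.0, 0.258, -0.966, 0.371], [0.0, 0.0, 0.0, 1.0]]
0.15 [0.16159694 0.65523598 0.40417135] [ 1.20597010e-01  9.92701425e-01 -4.90766642e-04 -1.28131699e-05] [-0.4672139   0.36993097  0.82405356] 0.08561609529871059
```

View pics/scene0.png

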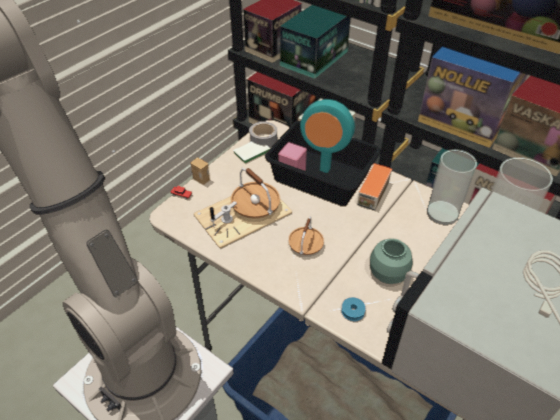

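View pics/top0.png

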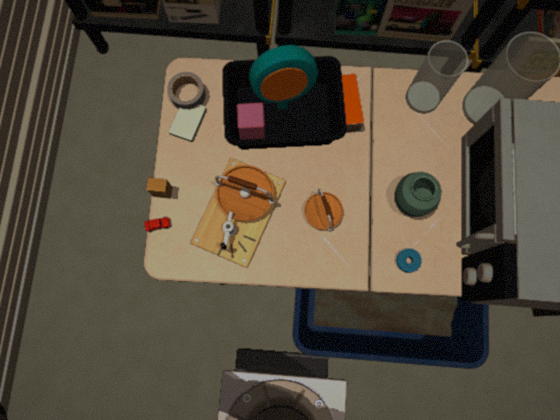

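The scene and top views show the stand with the 156 mm dish (scene 256,200; top 246,193), the lever at top (228,232) and a smaller look-alike dish at top (323,211). The box and car are left of the stand; the jar and spool are far to the right. I'll zoom in on the stand next.

```bash
python3 - <<'E'
from h import *
a=cv2.imread('pics/scene0.png')[160:250,185:305]; b=cv2.imread('pics/top0.png')[150:270,185:295]
a=cv2.resize(a,None,fx=4.5,fy=4.5,interpolation=cv2.INTER_CUBIC)[:, :400*2]
b=cv2.resize(b,None,fx=5,fy=5,interpolation=cv2.INTER_CUBIC)
cv2.imwrite('pics/ca.png',np.clip(a*1.5,0,255)); cv2.imwrite('pics/cb.png',np.clip(b*1.5,0,255))
E
```

```text
[ WARN:0@0.622] global loadsave.cpp:1063 imwrite_ Unsupported depth image for selected encoder is fallbacked to CV_8U.
```

View pics/ca.png

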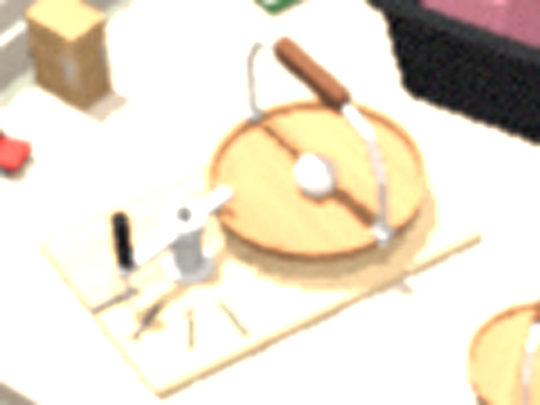

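View pics/cb.png

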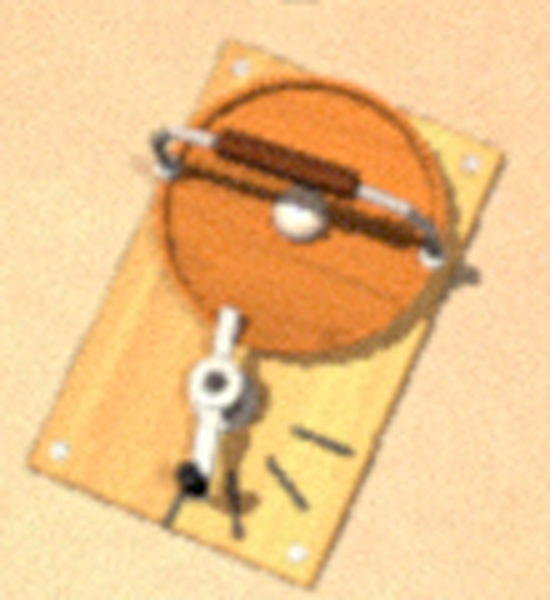

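Both crops show the base corners, with the lever at 0 over the first rib and its inner arm over the rim. The handle bar in the top crop runs from (217,140) to (357,185). In the scene crop it runs from (278,42) to (345,102).

```bash
cat > m.py <<'E'
from h import *
S,Tp=load('scene0.png'),load('top0.png')
s=lambda u,v:(S,185+(u+.5)/4.5-.5,160+(v+.5)/4.5-.5)
t=lambda u,v:(Tp,185+(u+.5)/5-.5,150+(v+.5)/5-.5)
loc=np.array([[85,85],[85,-85],[-180,85],[-180,-85]])/1000
def fit(L,W):
    lc,wc=L.mean(0),W.mean(0);a=L-lc;b=W-wc
    th=np.arctan2((a[:,0]*b[:,1]-a[:,1]*b[:,0]).sum(),(a*b).sum());R=np.array([[np.cos(th),-np.sin(th)],[np.sin(th),np.cos(th)]])
    return th,wc-R@lc,R,np.linalg.norm((L@R.T+wc-R@lc)-W,axis=1)
W=np.array([plane(*t(*p),.012)[:2] for p in[(225,42),(505,155),(30,467),(312,587)]])
th,o,R,e=fit(loc,W); print('top',np.degrees(th),o,e)
W2=np.array([plane(*s(*p),.012)[:2] for p in[(480,238),(43,248),(162,395)]])
th2,o2,_,e2=fit(loc[[1,2,3]],W2); print('scene',np.degrees(th2),o2,e2)
for n,a,b in [('bar',t(287,162),s(312,72)),('barL',t(217,140),s(278,42)),('barR',t(357,185),s(345,102)),('griptop',t(190,468),s(120,215)),('pivot',t(217,383),s(184,213)),('ball',t(300,213),s(315,175))]:
    p,er=tri(a,b); print(n,p.round(4),np.round(er,4),'stand',((p[:2]-o)@R).round(4))
for ang in (0,30,60):
    a=np.radians(ang); print(ang,o+R@[-.105-.055*np.cos(a),-.055*np.sin(a)])
print('pivot',o+R@[-.105,0])
E
python3 m.py
```

```text
top -18.287901323927116 [0.61213442 0.14278471] [0.00266297 0.00217531 0.00329921 0.00333957]
scene -18.321528413365105 [0.60838942 0.13721304] [0.00666198 0.00525062 0.00485106]
bar [0.6144 0.1439 0.1379] [0.0004 0.0004] stand [0.0018 0.0018]
barL [0.6222 0.1797 0.1401] [0.0005 0.0005] stand [-0.002   0.0382]
barR [0.6054 0.1082 0.1373] [0.0006 0.0006] stand [ 0.0044 -0.0349]
griptop [0.4614 0.1809 0.1026] [0.0014 0.0014] stand [-0.1551 -0.0111]
pivot [0.5131 0.1757 0.0656] [0.0004 0.0004] stand [-0.1043  0.0002]
ball [0.6134 0.1439 0.042 ] [0.0008 0.0008] stand [0.0008 0.0015]
0 [0.46021574 0.19299143]
30 [0.45858289 0.1645682 ]
60 [0.47138041 0.13913653]
pivot [0.51243779 0.17573287]
```

Call:
play_rows(
  commands=".15 -.2 0 0 0 0 1;.28 -.4 0 0 0 0 1;.28 -.4 0 0 0 0 1;.28 -.4 0 0 0 0 1;.28 -.4 0 0 0 0 1;.28 -.4 0 0 0 0 1;.28 -.4 0 0 0 0 1;.28 -.4 0 0 0 0 1;.28 -.4 0 0 0 0 1;.28 -.4 0 0 0 0 1",
  grip_force=25,
)

```text
clock: 1.4
ee_pos: [0.4293, 0.2739, 0.4048]
tool_rot: [0.121, 0.993, 0.0, -0.0]
force: [0.6, 0.4, -0.5]
opening: 0.0852
finger_force: 0.0
```

Call:
play_rows(
  commands=".28 -.4 0 0 0 0 1;.28 -.4 0 0 0 0 1;.15 -.2 0 0 0 -.4 1;0 0 0 0 0 0 1;0 0 0 0 0 0 1",
)

```text
clock: 2.02
ee_pos: [0.4992, 0.1763, 0.4045]
tool_rot: [0.155, 0.988, -0.0, -0.0]
force: [0.7, 0.6, -0.5]
opening: 0.0853
finger_force: 0.0
```

```bash
python3 - <<'E'
from h import *
i=grab('wrist','w1.png'); s=r.observe(); print(s['clock'],s['ee_pos'],s['tool_rot'],s['force'],s['opening'],np.round(i['T'],3).tolist())
E
```

```text
2.075 [0.49910339 0.17652898 0.40456432] [ 1.54330343e-01  9.88019275e-01  4.38954747e-05 -2.34282028e-04] [-0.26643156 -0.22295278 -0.18101242] 0.08513718061558717 [[0.305, 0.92, 0.245, 0.437], [0.952, -0.295, -0.077, 0.196], [0.001, 0.257, -0.966, 0.372], [0.0, 0.0, 0.0, 1.0]]
```

View pics/w1.png

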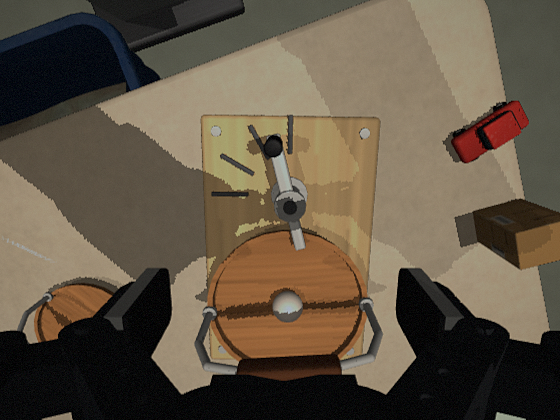

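Wrist view: base corners at (202,116) and (379,117), ribs clear, grip top at (274,146), pivot cap at (290,208), ball at (287,305). The lever already sits at roughly 12–15 degrees. Next I'll refine the numbers.

```bash
cat >> m.py <<'E'
print('----')
w=load('w1.png')
Wc=np.array([plane(w,*p,.012)[:2] for p in[(202,116),(379,117)]])
d=Wc[1]-Wc[0]; print('edge',Wc,np.linalg.norm(d),'x yaw',np.degrees(np.arctan2(d[1],d[0]))-90)
pv,e=tri(t(217,383),s(184,213),(w,290,207)); print('pivot3',pv,e)
g,e=tri(t(190,468),s(120,215),(w,274,145)); print('griptop3',g,e)
for n,u,v,z in[('rib1in',290,153,.016),('rib1out',290,117,.016),('rib3in',252,173,.016),('rib3out',222,156,.016),('rib4in',248,193,.016),('rib4out',212,193,.016),('griptop',274,145,.104),('pivot',290,207,.062),('ball',287,305,.043)]:
    p=plane(w,u,v,z); print(n,p.round(4),((p[:2]-o)@R).round(4))
b=tri(t(300,213),s(315,175),(w,287,305)); print('ball',b)
E
python3 m.py | sed -n '/----/,$p'
```

```text
----
edge [[0.41731228 0.12359639]
 [0.46823542 0.27962932]] 0.16413239015637773 x yaw -18.074689066668128
pivot3 [0.51336846 0.17691348 0.06381946] [np.float64(0.0013308835312350166), np.float64(0.0005779004393341539), np.float64(0.0015183668842100768)]
griptop3 [0.45950739 0.181477   0.1032462 ] [np.float64(0.0032768949964601026), np.float64(0.0003920443569003851), np.float64(0.003664640693799414)]
rib1in [0.4743 0.1911 0.016 ] [-0.1461  0.0026]
rib1out [0.443  0.2009 0.016 ] [-0.1789  0.0021]
rib3in [0.4813 0.1509 0.016 ] [-0.1268 -0.0333]
rib3out [0.4574 0.1293 0.016 ] [-0.1427 -0.0614]
rib4in [0.4985 0.1409 0.016 ] [-0.1073 -0.0374]
rib4out [0.4879 0.1078 0.016 ] [-0.107  -0.0722]
griptop [0.4562 0.1833 0.104 ] [-0.1607 -0.0105]
pivot [0.5129 0.178  0.062 ] [-0.1053  0.0023]
ball [0.61   0.1447 0.043 ] [-0.0027  0.0012]
ball (array([0.61290743, 0.14417025, 0.04098152]), [np.float64(0.0015074106865925689), np.float64(0.0007983059053539711), np.float64(0.0016764185167091109)])
```

Call:
play_rows(
  commands="-.2 .03 0 0 0 .6 1;-.21 .03 0 0 0 .6 1;0 0 -.3 0 0 0 1;0 0 -.35 0 0 0 1;0 0 -.35 0 0 0 1;0 0 -.35 0 0 0 1;0 0 -.2 0 0 0 1;0 0 -.1 0 0 0 1;0 0 0 0 0 0 1;0 0 0 0 0 0 1",
  grip_force=20,
)

```text
clock: 3.32
ee_pos: [0.4588, 0.1817, 0.2405]
tool_rot: [0.051, 0.999, 0.0, 0.0]
force: [0.2, -0.6, 0.6]
opening: 0.0854
finger_force: 0.0
```

Call:
play_rows(
  commands="0 0 0 0 0 0 .6;0 0 0 0 0 0 .4;0 0 0 0 0 0 .2;0 0 0 0 0 0 0;0 0 0 0 0 0 0;0 0 0 0 0 0 0;0 0 0 0 0 0 0;0 0 0 0 0 0 0",
)

```text
clock: 4.32
ee_pos: [0.4587, 0.1813, 0.2397]
tool_rot: [0.051, 0.999, -0.0, -0.0]
force: [-2.4, -0.3, 4.7]
opening: 0.0134
finger_force: 21.3
```

Call:
play_rows(
  commands="0 -.077 0 0 0 .8 0;.009 -.076 0 0 0 .8 0;.019 -.075 0 0 0 .8 0;.029 -.071 0 0 0 .8 0;.038 -.066 0 0 0 .8 0;.046 -.059 0 0 0 .8 0;0 0 0 0 0 0 0;0 0 0 0 0 0 0;0 0 0 0 0 0 0",
)

```text
clock: 5.45
ee_pos: [0.4734, 0.1393, 0.2398]
tool_rot: [-0.36, 0.933, 0.0, 0.001]
force: [4.8, 2.9, -2.1]
opening: 0.0135
finger_force: 20.8
```

```bash
python3 - <<'E'
from h import *
i=grab('wrist','w2.png'); s=r.observe(); print(s['clock'],s['ee_pos'],s['tool_rot'],s['force'],s['opening'])
E
```

```text
5.5 [0.47340919 0.13928885 0.23982653] [-3.59542912e-01  9.33128024e-01  1.66922680e-05  9.92098752e-04] [ 3.53802771  2.29862086 -1.95713313] 0.013730259021896764
```

View pics/w2.png

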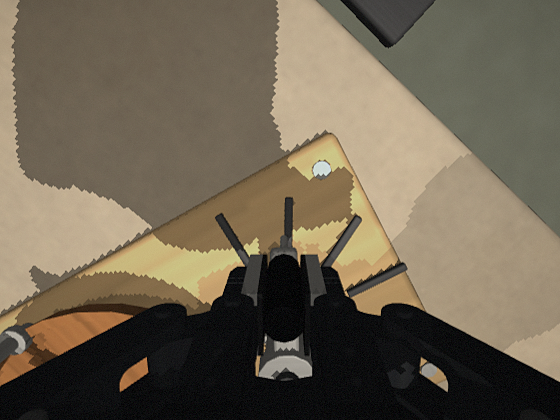

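The lever is held in line with the middle visible rib, rib 3 (column 289, rows 197–235), with rib 4 to its left and ribs 2 and 1 to its right. I'll release it, rise and verify.

Call:
play_rows(
  commands="0 0 0 0 0 0 .3;0 0 0 0 0 0 .6;0 0 0 0 0 0 1;0 0 0 0 0 0 1;0 0 .3 0 0 0 1;0 0 .4 0 0 0 1;0 0 .5 0 0 0 1;0 0 .3 0 0 0 1;0 0 .1 0 0 0 1;0 0 0 0 0 0 1",
)

```text
clock: 6.75
ee_pos: [0.4727, 0.1389, 0.3996]
tool_rot: [-0.36, 0.933, 0.0, 0.0]
force: [0.3, 0.3, -1.0]
opening: 0.0856
finger_force: 0.0
```

```bash
python3 - <<'E'
from h import *
i=grab('wrist','w3.png'); grab('top','t3.png');grab('scene','s3.png');s=r.observe(); print(s['clock'],s['ee_pos'],s['tool_rot'],s['opening'])
cv2.imwrite('pics/w3c.png',cv2.resize(cv2.imread('pics/w3.png')[60:320,100:450],None,fx=2.2,fy=2.2,interpolation=cv2.INTER_CUBIC))
E
```

```text
6.9 [0.47247611 0.13883629 0.39842265] [-3.59556645e-01  9.33122705e-01 -1.43826175e-04 -1.00787863e-03] 0.08516402831677618
```

View pics/w3c.png

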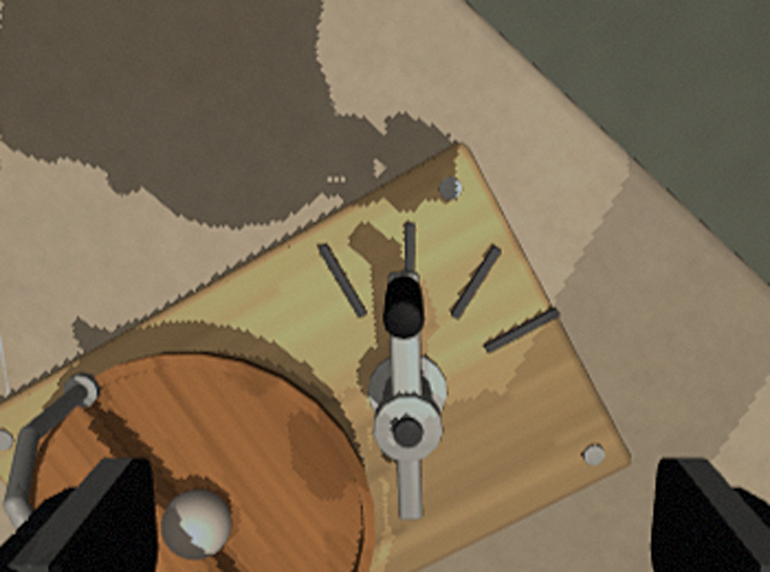

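The lever stands free, with its pointer near rib 3 (crop column 409, rows 224–270), grip top at (403,313), pivot cap at (408,428) and inner tip at (411,515). Now I'll get the angle in numbers.

```bash
python3 - <<'E'
from h import *
w=load('w3.png'); c=lambda u,v,z: plane(w,100+(u+.5)/2.2-.5,60+(v+.5)/2.2-.5,z)[:2]
an=lambda d: np.degrees(np.arctan2(d[1],d[0]))%360
for n,a,b in[('4',(322,246),(362,314)),('2',(497,249),(455,315)),('1',(555,313),(488,349)),('3',(409,224),(409.5,270))]:
    A,B=c(*a,.016),c(*b,.016); print('rib',n,an(A-B),A,B)
# intersection of ribs 4,2,1 = pivot foot
M=np.zeros((2,2));q=np.zeros(2)
for a,b in[((322,246),(362,314)),((497,249),(455,315)),((555,313),(488,349))]:
    A,B=c(*a,.016),c(*b,.016);d=(A-B)/np.linalg.norm(A-B);N=np.eye(2)-np.outer(d,d);M+=N;q+=N@A
p=np.linalg.solve(M,q);print('pivot from ribs',p)
g=c(403,313,.104);pt=c(408,428,.064)
print('grip top',g,'pivot',pt,an(g-pt),an(g-p),np.linalg.norm(g-p))
print('arm base axis',an(c(403,345,.053)-c(411,515,.053)),'grip bottom front',c(403,280,.058))
print('rib3 out from p',an(c(409,224,.016)-p),'stand 60deg ->',180-18.2+60)
im=load('w3.png');
for z in(.016,.03,.045,.058): print(proj(im,[*(p+.055*np.array([np.cos(np.radians(221.8)),np.sin(np.radians(221.8))])),z])*2.2-np.array([220,132]))
E
```

```text
rib 4 251.37871638300072 [0.48788124 0.1061473 ] [0.498795   0.13853709]
rib 2 191.1046392646556 [0.43867907 0.16237679] [0.4718991  0.16889709]
rib 1 161.7323070930023 [0.44197502 0.20059602] [0.47339212 0.19022546]
rib 3 222.89697190028548 [0.45601937 0.12734434] [0.47049918 0.14079838]
pivot from ribs [0.51199533 0.17714428]
grip top [0.47079465 0.13732609] pivot [0.51084092 0.17621648] 224.1610714342262 224.0224129003702 0.057297330822537594
arm base axis 224.76004499329295 grip bottom front [0.46943799 0.13608154]
rib3 out from p 221.65842215006924 stand 60deg -> 221.8
[407.58628819 269.75878425]
[407.78258173 275.9743945 ]
[408.01087315 283.20321347]
[408.22570484 290.00583204]
```

The lever stands at about 62.3°, so I'll nudge it back about 2.3 mm with another short grasp.

Call:
play_rows(
  commands="-.008 .022 -.2 0 0 -.2 1;0 0 -.4 0 0 0 1;0 0 -.5 0 0 0 1;0 0 -.3 0 0 0 1;0 0 -.18 0 0 0 1;0 0 0 0 0 0 .6;0 0 0 0 0 0 .3;0 0 0 0 0 0 0;0 0 0 0 0 0 0;0 0 0 0 0 0 0",
)

```text
clock: 8.15
ee_pos: [0.4721, 0.1411, 0.2422]
tool_rot: [-0.343, 0.939, 0.0, 0.0]
force: [-0.0, -0.6, 7.1]
opening: 0.0132
finger_force: 21.7
```

Call:
play_rows(
  commands="0 0 0 0 0 0 0;0 0 0 0 0 0 0;0 0 0 0 0 0 0",
)

```text
clock: 8.52
ee_pos: [0.4721, 0.1411, 0.2422]
tool_rot: [-0.343, 0.939, 0.0, 0.0]
force: [-0.7, -1.6, 8.0]
opening: 0.0136
finger_force: 21.7
```

Call:
play_rows(
  commands="0 0 0 0 0 0 .3;0 0 0 0 0 0 .6;0 0 0 0 0 0 1;0 0 0 0 0 0 1;0 0 .3 0 0 0 1;0 0 .4 0 0 0 1;0 0 .5 0 0 0 1;0 0 .3 0 0 0 1;0 0 .1 0 0 0 1;0 0 0 0 0 0 1",
)

```text
clock: 9.78
ee_pos: [0.4719, 0.1411, 0.4016]
tool_rot: [-0.343, 0.939, 0.0, 0.0]
force: [0.6, -0.6, 0.6]
opening: 0.0856
finger_force: 0.0
```

```bash
python3 - <<'E'
from h import *
i=grab('wrist','w4.png');s=r.observe(); print(s['clock'],s['ee_pos'],s['tool_rot'],s['opening'])
cv2.imwrite('pics/w4c.png',cv2.resize(cv2.imread('pics/w4.png')[60:320,100:450],None,fx=2.2,fy=2.2,interpolation=cv2.INTER_CUBIC))
E
```

```text
9.825 [0.47171191 0.14108125 0.40086072] [-3.43216463e-01  9.39256216e-01 -5.78001747e-05 -4.64782232e-04] 0.08540086192058059
```

View pics/w4c.png

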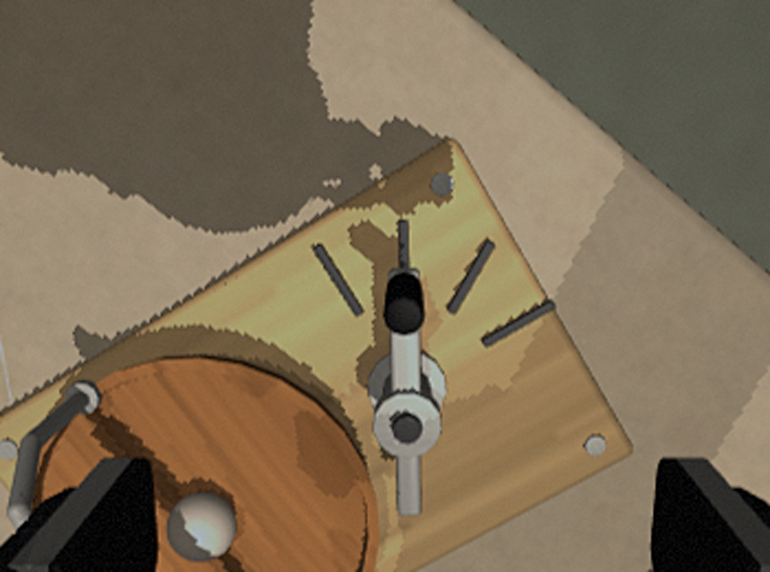

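The lever is now in line with rib 3: rib at crop column 403, grip at 404, pivot at 406. I'll move over the dish handle and look down along it.

Call:
play_rows(
  commands=".2 0 0 0 0 .5 1;.35 .01 0 0 0 .9 1;.35 .01 0 0 0 .9 1;.35 .01 0 0 0 .9 1;.18 0 0 0 0 .5 1;0 0 0 0 0 0 1;0 0 0 0 0 0 1",
)

```text
clock: 10.7
ee_pos: [0.6143, 0.1441, 0.4005]
tool_rot: [-0.623, 0.782, 0.0, -0.001]
force: [0.1, -0.3, -0.7]
opening: 0.0851
finger_force: 0.0
```

```bash
python3 - <<'E'
from h import *
i=grab('wrist','w5.png');s=r.observe(); print(s['clock'],s['ee_pos'],s['tool_rot'],s['opening'],s['joint_positions'].round(2) if hasattr(s['joint_positions'],'round') else s['joint_positions'])
print(proj(i,[.6144,.1439,.1379]),proj(i,[.6222,.1797,.14]),proj(i,[.6054,.1082,.137]))
E
```

```text
10.75 [0.61424405 0.14416518 0.40097084] [-6.23000483e-01  7.82221184e-01  2.16457288e-04 -6.09180716e-04] 0.08532651522339955 [-0.4   0.36  0.08  1.72 -0.03  1.07  2.61]
[281.76109455 217.81773088] [282.42753786 272.49950305] [282.99031696 159.58447122]
```

View pics/w5.png

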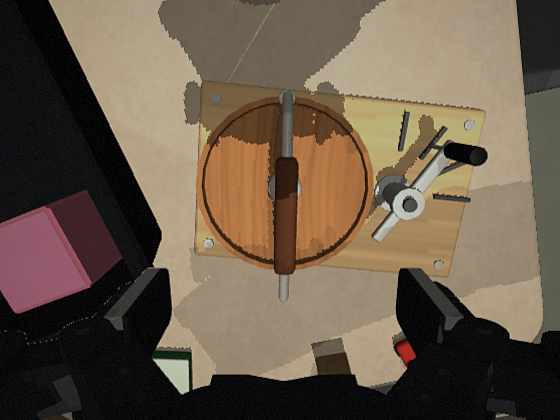

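Looking along the bar, its top runs from (287.5,157) to (285.5,274), parallel to the pads. The ball is in the middle at about (286,186), and the lever is over rib 3.

```bash
python3 - <<'E'
from h import *
w=load('w5.png');T0=load('top0.png');S0=load('scene0.png')
h=cv2.cvtColor(w['pixels'],cv2.COLOR_RGB2HSV)
pts=[]
for v in range(165,270,7):
    row=w['pixels'][v,265:310].astype(int).sum(1); 
    k=np.where((w['pixels'][v,270:302,0].astype(int)<110)&(w['pixels'][v,270:302,0].astype(int)-w['pixels'][v,270:302,2]>12))[0]
    if len(k): pts.append((270+(k.min()+k.max())/2,v,k.max()-k.min()+1))
print([tuple(map(int,p)) for p in pts])
P=np.array([plane(w,u,v,.14) for u,v,_ in pts]);d=P[-1]-P[0]; c=np.polyfit(P[:,1],P[:,0],1)
print('bar yaw',np.degrees(np.arctan2(1,c[0])),'x at y=.144:',np.polyval(c,.144))
A,B=plane(w,287.5,157,.147),plane(w,285.5,274,.147);print(A,B,(A+B)/2,np.linalg.norm(A-B))
print('tri bar', tri((w,286.5,216),(T0,185+287.5/5-.5,150+162.5/5-.5),(S0,185+312.5/4.5-.5,160+72.5/4.5-.5)))
print('tri ball', tri((w,286,186),(T0,185+300.5/5-.5,150+213.5/5-.5)))
f=r.observe();a=np.degrees(np.arctan2(f['tool_rot'][1],f['tool_rot'][0]));print('tool y yaw',2*a-90)
E
```

```text
[(284, 165, 29), (283, 172, 28), (284, 179, 29), (283, 186, 28), (284, 193, 27), (285, 200, 22), (284, 207, 24), (284, 214, 24), (284, 221, 25), (285, 228, 22), (284, 235, 22), (284, 242, 22), (284, 249, 22), (284, 256, 22), (285, 263, 32)]
bar yaw 77.79956411403384 x at y=.144: 0.6126578521800233
[0.60222697 0.10611689 0.147     ] [0.61982357 0.17809266 0.147     ] [0.61102527 0.14210478 0.147     ] 0.07409555859394173
tri bar (array([0.61240721, 0.14290581, 0.14042378]), [np.float64(0.0013463501655841758), np.float64(0.0016219376916288663), np.float64(0.0004947092915449818)])
tri ball (array([0.61050541, 0.14145684, 0.053857  ]), [np.float64(0.0009470896271904388), np.float64(0.000947089627190492)])
tool y yaw 167.0711755353595
```

Call:
play_rows(
  commands="-.022 -.013 -.1 0 0 0 1;0 0 -.3 0 0 0 1;0 0 -.35 0 0 0 1;0 0 -.25 0 0 0 .8;0 0 -.1 0 0 0 .6;0 0 0 0 0 0 .5;0 0 0 0 0 0 .4;0 0 0 0 0 0 .3;0 0 0 0 0 0 .25;0 0 0 0 0 0 .2",
  grip_force=40,
)

```text
clock: 12.0
ee_pos: [0.6128, 0.1429, 0.292]
tool_rot: [-0.624, 0.782, -0.0, 0.0]
force: [0.2, -0.2, -0.3]
opening: 0.017
finger_force: 0.0
```

Call:
play_rows(
  commands="0 0 0 0 0 0 .17;0 0 0 0 0 0 .14;0 0 0 0 0 0 .1;0 0 0 0 0 0 .0;0 0 0 0 0 0 0;0 0 0 0 0 0 0",
  grip_force=40,
)

```text
clock: 12.75
ee_pos: [0.6128, 0.1429, 0.2918]
tool_rot: [-0.623, 0.782, -0.0, 0.0]
force: [-1.4, 0.5, 5.4]
opening: 0.0136
finger_force: 39.8
```

Call:
play_rows(
  commands="0 0 0 0 0 0 0;0 0 .02 0 0 0 0;0 0 .04 0 0 0 0;0 0 .06 0 0 0 0;0 0 .08 0 0 0 0;0 0 .1 0 0 0 0;0 0 .1 0 0 0 0;0 0 .1 0 0 0 0;0 0 .1 0 0 0 0;0 0 .08 0 0 0 0",
  grip_force=60,
)

```text
clock: 14.0
ee_pos: [0.6128, 0.1428, 0.3605]
tool_rot: [-0.623, 0.782, -0.0, 0.0]
force: [-1.0, -0.2, -1.7]
opening: 0.0129
finger_force: 58.4
```

Call:
play_rows(
  commands="0 0 .06 0 0 0 0;0 0 .04 0 0 0 0;0 0 .02 0 0 0 0;0 0 0 0 0 0 0;0 0 0 0 0 0 0",
)

```text
clock: 14.62
ee_pos: [0.6127, 0.1428, 0.3715]
tool_rot: [-0.623, 0.782, 0.0, -0.0]
force: [0.0, 0.0, -2.6]
opening: 0.0134
finger_force: 58.4
```

```bash
python3 - <<'E'
from h import *
i=grab('wrist','w6.png');t=grab('top','t6.png');s=grab('scene','s6.png');f=r.observe(); print(f['clock'],f['ee_pos'],f['tool_rot'],f['force'],f['opening'])
a=i['pixels'][60:360,120:460];b=cv2.resize(t['pixels'][130:270,170:300],None,fx=2.14,fy=2.14);c=cv2.resize(s['pixels'][130:250,180:310],None,fx=2.5,fy=2.5)
o=np.zeros((300,340+b.shape[1],3),np.uint8);o[:,:340]=a;o[:b.shape[0],340:]=b[:300]
o2=np.zeros((600,o.shape[1],3),np.uint8);o2[:300]=o;o2[300:,:c.shape[1]]=c[:300]
cv2.imwrite('pics/m6.png',o2[:,:,::-1])
E
```

```text
14.775 [0.61272874 0.14280371 0.37149251] [-6.23475374e-01  7.81842973e-01  1.52467307e-05 -1.49321046e-04] [-0.04970556 -0.71764822 -2.83863213] 0.013394050390600959
```

Call:
play_rows(
  commands="0 0 0 0 0 -.1 0;0 0 0 0 0 -.2 0;0 0 0 0 0 -.3 0;0 0 0 0 0 -.4 0;0 0 0 0 0 -.4 0;0 0 0 0 0 -.4 0;0 0 0 0 0 -.4 0;0 0 0 0 0 -.4 0;0 0 0 0 0 -.4 0;0 0 0 0 0 -.4 0",
)

```text
clock: 16.02
ee_pos: [0.6127, 0.1429, 0.3717]
tool_rot: [-0.366, 0.931, -0.0, 0.0]
force: [0.7, 0.4, -2.3]
opening: 0.0129
finger_force: 58.3
```

Call:
play_rows(
  commands="0 0 0 0 0 -.4 0;0 0 0 0 0 -.4 0;0 0 0 0 0 -.4 0;0 0 0 0 0 -.4 0;0 0 0 0 0 -.4 0;0 0 0 0 0 -.4 0;0 0 0 0 0 -.4 0;0 0 0 0 0 -.4 0;0 0 0 0 0 -.4 0;0 0 0 0 0 -.4 0",
)

```text
clock: 17.27
ee_pos: [0.6127, 0.1429, 0.3717]
tool_rot: [-0.026, 1.0, 0.0, 0.0]
force: [-0.2, -0.3, -2.5]
opening: 0.0129
finger_force: 58.3
```

Call:
play_rows(
  commands="0 0 0 0 0 -.4 0;0 0 0 0 0 -.4 0;0 0 0 0 0 -.4 0;0 0 0 0 0 -.33 0;0 0 0 0 0 -.3 0;0 0 0 0 0 -.2 0;0 0 0 0 0 -.1 0;0 0 0 0 0 0 0;0 0 0 0 0 0 0;0 0 0 0 0 0 0",
)

```text
clock: 18.52
ee_pos: [0.6127, 0.1428, 0.3717]
tool_rot: [0.158, 0.987, -0.0, -0.0]
force: [-0.2, -0.4, -2.4]
opening: 0.013
finger_force: 58.3
```

```bash
python3 - <<'E'
from h import *
i=grab('wrist','w7.png');t=grab('top','t7.png');s=grab('scene','s7.png');f=r.observe(); print(f['clock'],f['ee_pos'],f['tool_rot'],f['force'],f['opening'],np.abs(f['joint_vel']).max())
print('tool y yaw',2*np.degrees(np.arctan2(f['tool_rot'][1],f['tool_rot'][0]))-90)
o=np.zeros((600,800,3),np.uint8)
o[:300,:400]=cv2.resize(i['pixels'],(400,300))
o[:300,400:]=cv2.resize(t['pixels'][140:260,170:330],(400,300),interpolation=cv2.INTER_CUBIC)
o[300:,:400]=cv2.resize(s['pixels'][135:255,170:330],(400,300),interpolation=cv2.INTER_CUBIC)
o[300:,400:]=cv2.resize(t['pixels'],(400,300))
cv2.imwrite('pics/m7.png',o[:,:,::-1])
E
```

```text
18.675 [0.612748   0.14277522 0.37171898] [ 1.57766176e-01  9.87476497e-01 -2.41420160e-05 -2.44348711e-06] [ 0.62684797  0.44034631 -2.46074256] 0.013296212467193704 0.0012428319662449378
tool y yaw 71.84547834304115
```

View pics/m7.png

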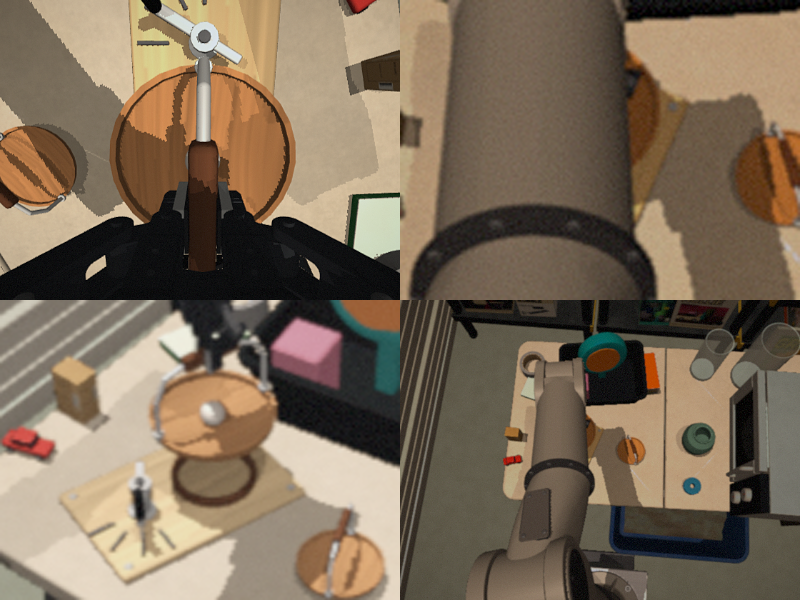

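In the scene panel the dish is up and level with the ball in its middle (212,411). The handle is in line with the base, the lever is over rib 3, and the bystanders are where they were. I'll hand it in.

```bash
python3 -c "
from cell import r
print(r.hand_in())"
```

```text
the job is handed in; nothing more can be done
None
```

I handed the job in at about 19 s on the robot clock: the lever stands over the third rib (about 60°), and the dish is held level and still about 8 cm up, its handle in line with the base, the ball in its middle, and the other things untouched.

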